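Free the bolted door of a bench-top cabinet

ROBOT

A 6-joint arm with a two-finger parallel gripper is mounted at the origin on a cart in front of the work surface, level with it; the furniture and walls round the work are solid. World frame = base frame: x ahead of the robot, y to its left, z up, the work surface at z = 0. Lengths are in mm, angles in rad, forces in N, time in s.
With the tool pointing down it reaches from about 350 to 925 mm from the base axis. Payload 6.4 kg.
Tool frame: the origin (TCP) lies midway between the tips of the shut fingers; the grasp point (between the pads) lies 19 mm behind it; y points along the fingers, z is the direction in which the jaws open and shut, and the axes are right-handed (so a half turn about y gives the same grasp; the last joint's range is limited). The gripper opens to 85 mm and grips with 20 to 120 N. Pads are 22 mm wide; open, the fingers measure 114 mm over their backs; the gripper's body (76 mm by 85 mm) begins 54 mm behind the grasp point. The pads swing forward as they close: fully open they stand 13 mm farther back than shut.
Start: joints at [-1.325, 0.245, 1.558, -0, 1.339, -0.174], TCP at [264.931, -593.57, 231.29] pointing down, gripper open.
Joint ranges: [-3.13, 3.13], [-1.02, 2.26], [0.13, 2.54], [-0.95, 4.09], [0.21, 2.88], [-2.74, 2.74]. Speed limits (rad/s): [2.57, 2.57, 3.14, 3.14, 3.14, 3.14].

INTERFACE

Orientations are given as a unit quaternion [w, x, y, z].
In Python, from rig import robot gives the robot as it stands. The module is installed in compiled form; this text tells all that it offers.
- The arm moves only by the shell command python3 -m jog 'ROWS' [FORCE]. ROWS is a JSON object of lists of equal length, an entry for each row: "dr": the turn, a rotation vector about the tool's x, y, z normalised to -1 to 1, where 1 is 0.15 rad, a list of three; "xyz": the shift along the tool's x, y, z normalised to -1 to 1, where 1 is 0.04 m, a list of three; "jaw": the opening, from -1 (shut) to 1 (fully open). A call has exactly 5 rows; each row shifts and turns the commanded pose from where the row before left it, along the tool's axes as they then stand; what a row does not reach is not made up. A row lasts 1/8 s, in which the tool goes at most 62.5 mm and 10.7 degrees, less where a joint would pass 70% of its speed; a pose out of reach is approached as far as the arm can. A call with a number of a shift or a turn outside -1 to 1 is refused whole. A call with a gripper value outside its range is refused whole. The fingers move at their own pace and stop on an object; FORCE is the grip in N (left out, the last holds). Time passes only in rows, so rows that do not move let the fingers close, or fill a call up. It gives the time, the measured TCP pose, the force and the opening at its end, in the units of the state.
- robot.sense(): the state, without advancing time (a new reading comes with each control period).
- robot.snapshot(name): name is "side" or "top"; returns the picture (400x640x3 uint8, red, green, blue); there is no depth.
- robot.camera_info(name): a dict with "camera_matrix" (3x3 intrinsics, pixels), "k1" (the pictures are not rectified: a ray, as slopes to the right and down, at radius r is drawn at 1 + k1 r^2 times it, then the intrinsics apply), "R" (3x3) and "t" (3): a world point X has camera coordinates R X + t. Camera axes: x right, y down, z forward; pixel columns grow to the right and rows downward; lengths in mm; the calibration is good to about 2 mm. A picture is of the moment at which its call begins. camera_info takes no time and is no camera call.
- robot.finish_job(): hands the job in, once; it reports no verdict.
The state is a dict: "clock": time; "qpos": joint angles; "joint_velocities": joint speeds; "joint_torque": joint torques, N m; "tcp_pos": TCP position; "eef_rot": TCP orientation; "force": force on the tool from outside, world axes, zero at the start; "ft_torque": the same for the moment, N m; "finger_gap": finger opening in mm.
Only numpy, scipy, OpenCV 4.12 (cv2) and the standard library are available. Lean on these libraries where they do the work, as an engineer would, in place of code of your own. Each camera call takes 0.05 s, during which the arm holds its last target.

TASK

The little double-door cabinet on the jeweller's bench has to be freed so that both its doors can open. Swing the active door (the left one, whose steel lap strip and hood cover the other door's bolt) wide open, to about a right angle, and then draw the flush bolt of the passive right-hand door all the way up by its knob. Leave the active door standing open and the bolt up.

Things in the scene. Friction and masses are not known exactly. Their poses are not given: they have to be found in the camera images.
- active_pull (a point): Grip point on the active (left) door's pull: upright round steel bar 10 mm thick, 80 to 165 mm above the bench, 45 mm in front of the door; this point is on its centre line, 148 mm up. Frame fixed to the door: z up, x into the cabinet, y along the door to its hinge. The vertical hinge axis lies 43 mm to +x and 80 mm to +y. The passive door's twin pull is 140 mm to -y.
- bolt_knob (a point): Centre of the flush bolt's knob on the passive (right) door: upright steel cylinder 16 mm thick, 22 mm high, on an 8 mm stem out of the door's top, 18 mm from the meeting edge. Bolt down: centre 201 mm above the bench, 29 mm above the cabinet's flat top. Hidden under the hood until the active door is open. Frame fixed to the passive door: z up, x into the cabinet, y left along its front.
- active_door (a joint): Door angle, rad: 0 shut, grows as its free edge swings towards the robot and left, to 1.9; stiff (0.12 N m), stays where left. Wooden leaf 149 mm wide, 24 to 170 mm above the bench, on a light wood cabinet 300 mm wide, 172 mm high. The steel hood on its free edge, 62 to 102 mm to -y of the pull and 40 mm behind the bar, is 222 mm high.
- flush_bolt (a joint): Lift of the flush bolt in m: 0 down (bolted), 0.028 fully up against its stop. The bolt slides straight up against about 4 N of friction and stays where it is left.

How it is judged (in metres and radians):
On the way, in this order (a step that is already met when the one before it is completed fails the run):
1. the active door is open by at least 1.0 rad (57 degrees) while the bolt is still down (within 5 mm) (value of joint active_door above 1 rad and value of joint flush_bolt below 0.005 m), for 0.2 s.
2. the bolt is drawn up by at least 18 mm (value of joint flush_bolt above 0.018 m), for 0.2 s.
At the end, for the whole second after the job is handed in: The active door stands open by at least 1.0 rad (57 degrees), the flush bolt is up by at least 18 mm of its 28 mm, and both are at rest and released (value of joint active_door above 1 rad and value of joint flush_bolt above 0.018 m and velocity of joint active_door between -0.05 and 0.05 rad/s and velocity of joint flush_bolt between -0.01 and 0.01 m/s); the robot touches nothing.
It also fails if it takes over 43 s, if anything falls off the work surface, if the arm or the gripper's body presses on something with over 40 N, if the wrist force passes 120 N, or if a joint passes its speed limit or range.

## Working session

There is one attempt and no reset: what is moved stays moved. The work goes in short steps, Python scripts to look and compute and a shell command to move; the robot and the scene stay as the last step left them, time stands still between calls to the robot, and variables do not carry over. Pictures are saved under pics/ and viewed, and the job is handed in when it is done.

```bash
mkdir -p pics
python3 - <<'E'
from rig import robot
import cv2
s=robot.sense();print(s)
for n in("side","top"):
    cv2.imwrite(f"pics/{n}0.png",robot.snapshot(n)[:,:,::-1]);print(n,robot.camera_info(n))
E
```

```text
{'clock': 0.0, 'qpos': array([-1.32512269e+00,  2.45862548e-01,  1.55905264e+00, -4.45497848e-07,
        1.33868852e+00, -1.74130050e-01]), 'joint_velocities': array([-0.00023964,  0.00086568, -0.00122877,  0.00021297, -0.00131195,
       -0.00027806]), 'joint_torque': array([-5.88533640e-04, -4.29517257e+01, -3.26121676e+01, -1.33761273e-04,
        5.45790419e-03, -2.78943396e-06]), 'tcp_pos': array([ 264.77356675, -593.00042994,  230.12855179]), 'eef_rot': array([ 0.1473099 , -0.14736107,  0.69229696, -0.69087584]), 'force': array([-0.48027026,  0.06711158,  0.71354023]), 'ft_torque': array([0.0059485 , 0.01811876, 0.05818787]), 'finger_gap': 85.98060400916324}
side {'camera_matrix': array([[475.0745346 ,   0.        , 321.47405057],
       [  0.        , 475.0745346 , 194.28107175],
       [  0.        ,   0.        ,   1.        ]]), 'k1': -0.05131532796944049, 'R': array([[-0.99948706, -0.02991615,  0.0114296 ],
       [-0.02409931,  0.46755098, -0.88363754],
       [ 0.02109111, -0.88345974, -0.46803211]]), 't': array([620.58640664, 111.60185922, 975.63921244])}
top {'camera_matrix': array([[511.45959923,   0.        , 323.62073145],
       [  0.        , 511.45959923, 196.74677024],
       [  0.        ,   0.        ,   1.        ]]), 'k1': -0.16417035172715452, 'R': array([[ 0.01474782, -0.99977648,  0.0151493 ],
       [-0.99503183, -0.01616637, -0.09823594],
       [ 0.09845889, -0.01362527, -0.99504784]]), 't': array([  53.25176449,  646.24149427, 1010.82188971])}
```

View pics/side0.png

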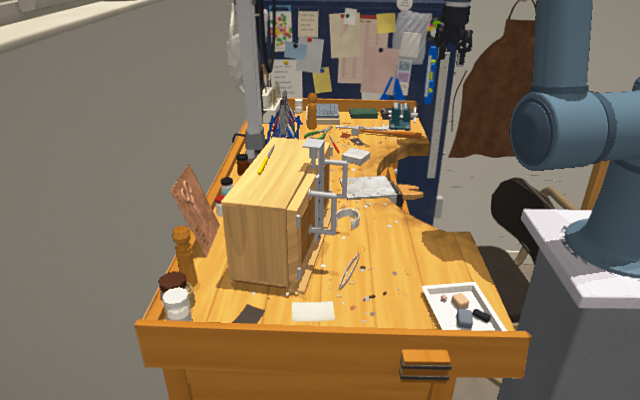

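View pics/top0.png

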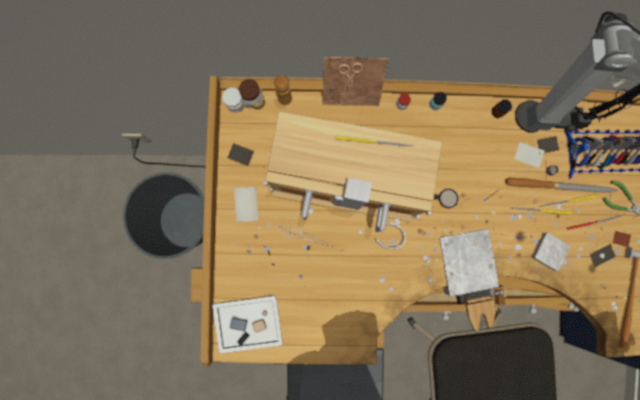

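The side view shows the cabinet at pixels (225-345, 135-290), with the near pull around (325,215) and the far one around (340,180). In the top view the cabinet spans (267-440, 115-213), with pulls at about (306,203) and (382,216) and the hood at about (357,190). I'll zoom in next.

Run:
```python
import cv2
a=cv2.imread("pics/top0.png")[100:240,255:455];cv2.imwrite("pics/topz.png",cv2.resize(a,None,fx=4,fy=4,interpolation=cv2.INTER_CUBIC))
a=cv2.imread("pics/side0.png")[125:300,215:375];cv2.imwrite("pics/sidez.png",cv2.resize(a,(545,596),interpolation=cv2.INTER_CUBIC))
```

```text
(no output)
```

View pics/topz.png

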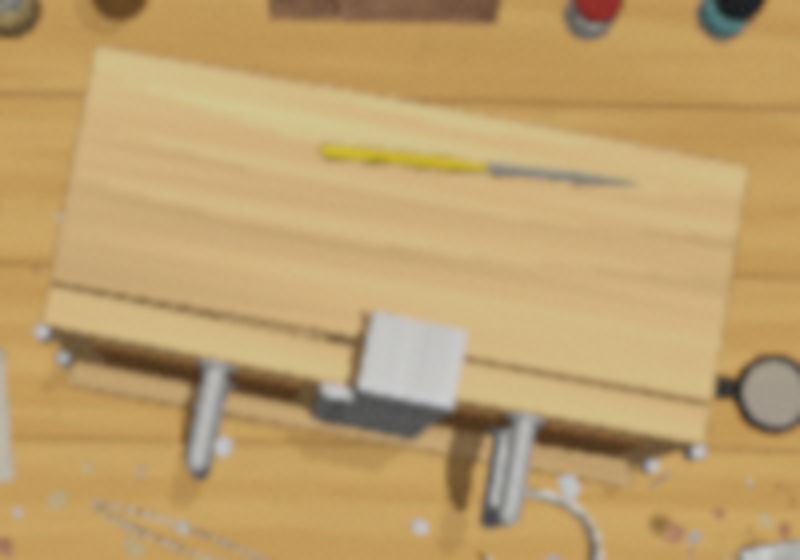

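View pics/sidez.png

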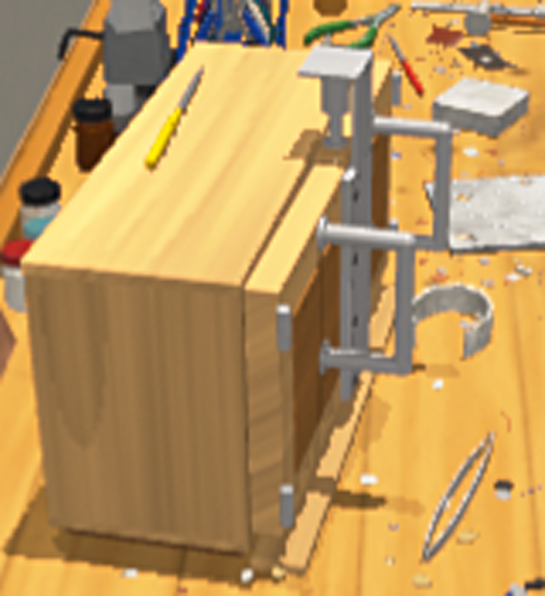

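```bash
cat > h.py <<'E'
import numpy as np, cv2
from rig import robot
def ray(n,px):
    c=robot.camera_info(n);K=c["camera_matrix"];R=c["R"];t=c["t"]
    d=cv2.undistortPoints(np.array([[px]],float),K,np.array([c["k1"],0,0,0,0.]))[0,0]
    return -R.T@t, R.T@np.array([d[0],d[1],1])
def onz(n,px,z):
    o,d=ray(n,px); return o+d*(z-o[2])/d[2]
def tri(a,b):
    o1,d1=ray("side",a);o2,d2=ray("top",b)
    s=np.linalg.lstsq(np.c_[d1,-d2],o2-o1,rcond=None)[0]
    p,q=o1+s[0]*d1,o2+s[1]*d2
    return (p+q)/2,np.linalg.norm(p-q)
def proj(n,X):
    c=robot.camera_info(n)
    return cv2.projectPoints(np.array([X],float),cv2.Rodrigues(c["R"])[0],c["t"],c["camera_matrix"],np.array([c["k1"],0,0,0,0.]))[0][0,0]
E
python3 - <<'E'
from h import *
np.set_printoptions(precision=1,suppress=True)
Z=lambda u,v:(255+u/4,100+v/4)
S=lambda u,v:(215+u/3.406,125+v/3.406)
for nm,p in dict(BL=(97,48),BR=(745,168),gapL=(52,285),gapR=(708,402),FL=(47,325),FR=(700,437)).items(): print(nm,onz("top",Z(*p),171))
print("pull A side z165",onz("side",S(408,238),163),"bot",onz("side",S(403,367),82))
print("pull B",onz("side",S(443,128),163),onz("side",S(437,243),82))
print(onz("top",Z(199,464),160),onz("top",Z(510,518),160))
print(tri(S(408,238),Z(199,464)),tri(S(443,128),Z(510,518)))
for p in [(368,313),(467,328),(357,403),(458,408)]: print("hood",onz("top",Z(*p),222))
E
```

```text
BL [783.6 147.3 171. ]
BR [ 734.5 -146.1  171. ]
gapL [675.4 164.5 171. ]
gapR [ 627.9 -128.   171. ]
FL [657.4 166.2 171. ]
FR [ 612.3 -124.3  171. ]
pull A side z165 [596.7 102.3 163. ] bot [597.4  96.8  82. ]
pull B [577.  -35.5 163. ] [577.7 -44.8  82. ]
[597.7  98.1 160. ] [575.7 -40.8 160. ]
(array([597.1,  98.1, 160.8]), np.float64(0.9868859309685547)) (array([576.2, -40.7, 160.6]), np.float64(1.1670627488601748))
hood [658.2  27.3 222. ]
hood [652.6 -14.3 222. ]
hood [620.3  31.5 222. ]
hood [618.9 -10.7 222. ]
```

```bash
cat >> h.py <<'E'
from scipy.spatial.transform import Rotation as Ro
np.set_printoptions(precision=3,suppress=True)
def rot(s): q=s["eef_rot"]; return Ro.from_quat([q[1],q[2],q[3],q[0]])
def goal(p,zaxis):
    """tool down, jaw axis zaxis (xy); prints units in current tool axes"""
    s=robot.sense(); R=rot(s)
    y=np.array([0,0,-1.]); z=np.array([*zaxis,0.]);z/=np.linalg.norm(z)
    best=None
    for sg in(1,-1):
        zz=z*sg; G=Ro.from_matrix(np.c_[np.cross(y,zz),y,zz])
        dr=(R.inv()*G).as_rotvec()
        if best is None or np.linalg.norm(dr)<np.linalg.norm(best): best=dr
    d=R.as_matrix().T@(np.array(p)-s["tcp_pos"])
    print("t",s["clock"],"tcp",s["tcp_pos"],"q",s["qpos"],"F",s["force"],"gap",s["finger_gap"])
    print("axes cols",R.as_matrix().round(3).tolist()); print("xyz units",d/40,"dr units",best/.15)
E
python3 - <<'E'
from h import *
goal([597,98.5,250],[0.156,.988])
E
```

```text
t 0.1 tcp [ 264.793 -593.071  230.281] q [-1.325  0.246  1.559 -0.     1.339 -0.174] F [-0.946  1.284  1.049] gap 85.49646880285178
axes cols [[-0.913, -0.0, 0.408], [-0.408, 0.002, -0.913], [-0.0, -1.0, -0.002]]
xyz units [-14.631  -0.467 -12.404] dr units [0.012 3.842 0.002]
```

```bash
python3 -m jog '{"xyz":[[-0.95,-0.1,-0.8],[-0.95,-0.1,-0.8],[-0.95,-0.1,-0.8],[-0.95,-0.1,-0.8],[-0.95,-0.1,-0.8]],"dr":[[0,0,0],[0,0,0],[0,0,0],[0,0,0],[0,0,0]],"jaw":[1,1,1,1,1]}' 20
python3 -m jog '{"xyz":[[-0.95,0,-0.8],[-0.95,0,-0.8],[-0.95,0,-0.8],[-0.95,0,-0.8],[-0.95,0,-0.8]],"dr":[[0,0,0],[0,0,0],[0,0,0],[0,0,0],[0,0,0]],"jaw":[1,1,1,1,1]}' 20
python3 - <<'E'
from h import *
goal([597,98.5,250],[0.156,.988])
E
```

```text
clock: 0.72
tcp_pos: [373.5, -368.3, 251.0]
eef_rot: [0.147, -0.147, 0.692, -0.691]
force: [1.1, 0.5, 1.0]
finger_gap: 85.6
clock: 1.35
tcp_pos: [481.8, -144.8, 251.0]
eef_rot: [0.147, -0.147, 0.692, -0.692]
force: [1.2, -0.4, -0.8]
finger_gap: 85.4
t 1.35 tcp [ 481.789 -144.827  251.019] q [-0.518 -0.123  1.907  0.     1.358  0.633] F [ 1.178 -0.426 -0.797] gap 85.44427284815146
axes cols [[-0.913, -0.0, 0.407], [-0.407, 0.0, -0.913], [0.0, -1.0, -0.0]]
xyz units [-5.109  0.026 -4.382] dr units [0.001 3.842 0.001]
```

```bash
python3 -m jog '{"xyz":[[-1,0,-0.87],[-1,0,-0.87],[-1,0,-0.87],[-1,0,-0.87],[-1,0,-0.87]],"dr":[[0,0,0],[0,0,0],[0,0,0],[0,0,0],[0,0,0]],"jaw":[1,1,1,1,1]}' 20
for i in 1 2 3; do python3 -m jog '{"xyz":[[0,0,0],[0,0,0],[0,0,0],[0,0,0],[0,0,0]],"dr":[[0,-1,0],[0,-1,0],[0,-1,0],[0,-1,0],[0,-1,0]],"jaw":[1,1,1,1,1]}' 20; done
python3 - <<'E'
from h import *
goal([597,98.5,170],[0.156,.988])
E
```

```text
clock: 1.98
tcp_pos: [593.5, 95.7, 250.9]
eef_rot: [-0.147, 0.148, -0.692, 0.692]
force: [0.5, -0.9, 0.3]
finger_gap: 85.3
clock: 2.6
tcp_pos: [592.9, 94.0, 250.6]
eef_rot: [0.392, -0.392, 0.589, -0.588]
force: [-0.3, 0.3, -0.0]
finger_gap: 85.5
clock: 3.22
tcp_pos: [592.9, 93.9, 250.7]
eef_rot: [-0.58, 0.58, -0.405, 0.404]
force: [0.9, -1.5, -0.1]
finger_gap: 85.0
clock: 3.85
tcp_pos: [592.9, 93.9, 250.7]
eef_rot: [-0.688, 0.688, -0.164, 0.163]
force: [0.2, 0.8, 1.2]
finger_gap: 85.4
t 3.85 tcp [592.905  93.93  250.689] q [-0.032  0.115  1.67   0.     1.358 -1.136] F [0.241 0.82  1.152] gap 85.44905584353134
axes cols [[0.893, -0.001, 0.45], [-0.45, 0.0, 0.893], [-0.001, -1.0, -0.0]]
xyz units [0.042 2.017 0.149] dr units [ 0.002 -2.068 -0.007]
```

```bash
python3 -m jog '{"xyz":[[0.04,0,0.15],[0,0.6,0],[0,0.6,0],[0,0,0],[0,0,0]],"dr":[[0,0,0],[0,-1,0],[0,-1,0],[0,-0.07,0],[0,0,0]],"jaw":[1,1,1,1,1]}' 20
python3 - <<'E'
from h import *
goal([597,98.5,129],[0.156,.988])
for n in("side","top"): cv2.imwrite(f"pics/{n}1.png",robot.snapshot(n)[:,:,::-1])
a=cv2.imread("pics/top1.png")[100:240,255:455];b=cv2.imread("pics/side1.png")[95:235,255:455]
cv2.imwrite("pics/c1.png",cv2.resize(np.vstack([a,b]),(800,1120)[:2] and (428,599),interpolation=cv2.INTER_CUBIC))
cv2.imwrite("pics/z1.png",cv2.resize(np.hstack([a,b]),(800,280),interpolation=cv2.INTER_CUBIC))
E
```

```text
clock: 4.47
tcp_pos: [597.9, 98.7, 204.2]
eef_rot: [0.705, -0.705, 0.058, -0.058]
force: [-0.1, 0.1, 0.3]
finger_gap: 85.6
t 4.475 tcp [597.937  98.667 204.199] q [-0.023  0.168  1.698  0.     1.274 -1.43 ] F [-0.127  0.098  0.281] gap 85.62542409119801
axes cols [[0.987, 0.001, 0.163], [-0.163, -0.0, 0.987], [0.001, -1.0, 0.0]]
xyz units [-0.025  1.88  -0.008] dr units [-0.001 -0.051  0.008]
```

View pics/z1.png

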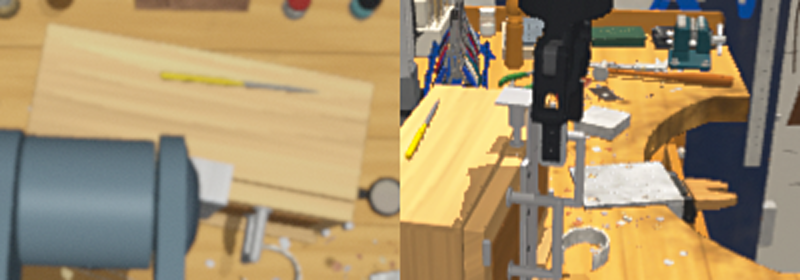

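The side crop shows the open fingers above the near pull: fingertip at crop (550,155), bar top at (558,203). They're lined up, so I'll go down and close.

```bash
python3 -m jog '{"xyz":[[-0.02,0.65,0],[0,0.65,0],[0,0.58,0],[0,0,0],[0,0,0]],"dr":[[0,0,0],[0,0,0],[0,0,0],[0,0,0],[0,0,0]],"jaw":[1,1,1,1,1]}' 20
python3 -m jog '{"xyz":[[0,0,0],[0,0,0],[0,0,0],[0,0,0],[0,0,0]],"dr":[[0,0,0],[0,0,0],[0,0,0],[0,0,0],[0,0,0]],"jaw":[-1,-1,-1,-1,-1]}' 25
python3 - <<'E'
from h import *
s=robot.sense();print(s["tcp_pos"],s["force"],s["ft_torque"],s["finger_gap"],s["qpos"])
cv2.imwrite("pics/side2.png",cv2.resize(robot.snapshot("side")[95:235,255:455,::-1],(800,560)))
E
```

```text
clock: 5.2
tcp_pos: [597.7, 98.7, 129.8]
eef_rot: [0.705, -0.705, 0.056, -0.058]
force: [-0.2, 0.6, 0.0]
finger_gap: 85.0
clock: 5.82
tcp_pos: [597.4, 99.7, 128.3]
eef_rot: [0.706, -0.704, 0.056, -0.058]
force: [4.3, 4.4, -2.1]
finger_gap: 9.4
[597.441  99.728 128.334] [ 4.253  4.353 -2.061] [ 0.555 -0.507 -0.056] 9.419167384568079 [-0.023  0.253  1.748  0.003  1.138 -1.433]
```

View pics/side2.png

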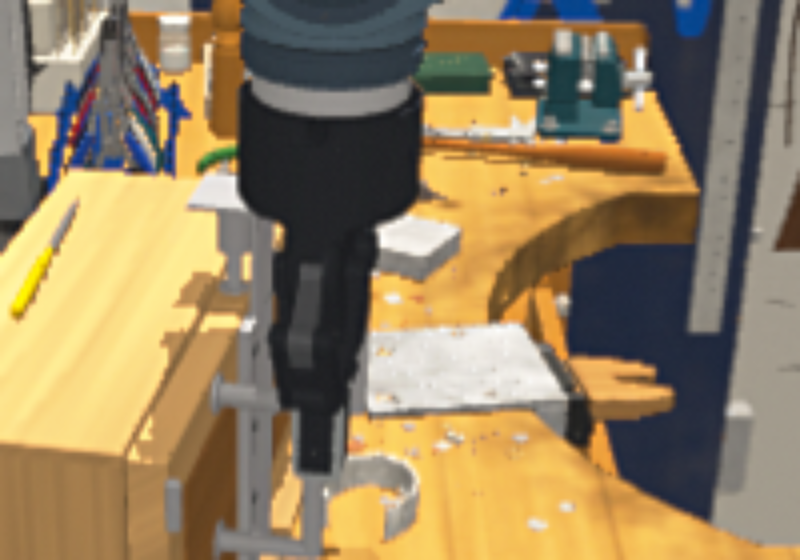

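Gap is 9.4 mm, so the fingers hold the bar. Now I'll swing the door along its arc in 0.1 rad rows.

```bash
python3 -m jog '{"xyz":[[-0.194,0,0.117],[-0.194,0,0.117],[-0.194,0,0.117],[-0.194,0,0.117],[-0.194,0,0.117]],"dr":[[0,0.667,0],[0,0.667,0],[0,0.667,0],[0,0.667,0],[0,0.667,0]],"jaw":[-1,-1,-1,-1,-1]}' 25
python3 - <<'E'
from h import *
h=np.array([652,171]);p0=np.array([597.2,99.5])
s=robot.sense();m=rot(s).as_matrix();th=-np.arctan2(m[1,0],m[0,0])-.163
c,d=np.cos(th),np.sin(th);r=p0-h
print("turn",th,"expected",h+[c*r[0]+d*r[1],-d*r[0]+c*r[1]],s["tcp_pos"],s["force"],s["ft_torque"],s["finger_gap"],s["qpos"])
E
```

```text
clock: 6.5
tcp_pos: [571.5, 135.3, 128.4]
eef_rot: [0.67, -0.667, 0.228, -0.233]
force: [14.8, 6.8, -9.3]
finger_gap: 9.2
turn 0.5019344009105373 expected [569.559 134.685] [571.532 135.258 128.377] [14.762  6.781 -9.264] [ 0.699 -2.011  0.084] 9.241061960291557 [ 0.038  0.21   1.8    0.002  1.123 -0.868]
```

```bash
python3 -m jog '{"xyz":[[-0.189,0,0.127],[-0.189,0,0.127],[-0.189,0,0.127],[-0.189,0,0.127],[-0.189,0,0.127]],"dr":[[0,0.667,0],[0,0.667,0],[0,0.667,0],[0,0.667,0],[0,0.667,0]],"jaw":[-1,-1,-1,-1,-1]}' 25
python3 - <<'E'
from h import *
h=np.array([652,171]);p0=np.array([597.2,99.5])
s=robot.sense();m=rot(s).as_matrix();th=-np.arctan2(m[1,0],m[0,0])-.163
c,d=np.cos(th),np.sin(th);r=p0-h
print("turn",th,"expected",h+[c*r[0]+d*r[1],-d*r[0]+c*r[1]],s["tcp_pos"],s["force"],s["ft_torque"],s["finger_gap"],s["qpos"])
E
```

```text
clock: 7.12
tcp_pos: [565.0, 178.8, 128.3]
eef_rot: [0.591, -0.59, 0.388, -0.39]
force: [6.1, 0.8, -3.8]
finger_gap: 9.6
turn 1.0015578348374843 expected [562.238 178.621] [564.981 178.837 128.314] [ 6.09   0.76  -3.784] [-0.047 -0.764  0.177] 9.620724008158202 [ 0.116  0.224  1.783 -0.001  1.131 -0.29 ]
```

```bash
python3 -m jog '{"xyz":[[-0.22,0,0.14],[-0.22,0,0.14],[-0.22,0,0.14],[-0.22,0,0.14],[-0.22,0,0.14]],"dr":[[0,0.767,0],[0,0.767,0],[0,0.767,0],[0,0.767,0],[0,0.767,0]],"jaw":[-1,-1,-1,-1,-1]}' 25
python3 -m jog '{"xyz":[[0,0,0],[0,0,0],[0,0,0],[0,0,0],[0,0,0]],"dr":[[0,0,0],[0,0,0],[0,0,0],[0,0,0],[0,0,0]],"jaw":[-1,-1,-1,1,1]}' 25
python3 -m jog '{"xyz":[[0,0,0],[0,0,0],[0,0,0],[0,0,0],[0,0,0]],"dr":[[0,0,0],[0,0,0],[0,0,0],[0,0,0],[0,0,0]],"jaw":[1,1,1,1,1]}' 25
python3 - <<'E'
from h import *
s=robot.sense();print(s["tcp_pos"],s["force"],s["finger_gap"],s["qpos"])
for n in("side","top"): cv2.imwrite(f"pics/{n}3.png",robot.snapshot(n)[:,:,::-1])
a=cv2.imread("pics/top3.png")[100:260,235:455];b=cv2.imread("pics/side3.png")[95:255,225:445]
cv2.imwrite("pics/z3.png",cv2.resize(np.hstack([a,b]),(800,291),interpolation=cv2.INTER_CUBIC))
E
```

```text
clock: 7.75
tcp_pos: [583.7, 226.5, 128.3]
eef_rot: [-0.456, 0.456, -0.54, 0.541]
force: [3.6, -1.7, 0.2]
finger_gap: 9.4
clock: 8.38
tcp_pos: [582.3, 226.1, 127.7]
eef_rot: [0.456, -0.457, 0.54, -0.539]
force: [0.6, 0.5, 0.4]
finger_gap: 45.2
clock: 9.0
tcp_pos: [583.0, 226.4, 128.1]
eef_rot: [0.457, -0.457, 0.54, -0.54]
force: [0.8, -0.3, -0.1]
finger_gap: 85.2
[583.027 226.359 128.083] [ 0.83  -0.326 -0.075] 85.24066667248064 [ 0.189  0.297  1.694 -0.     1.15   0.356]
```

View pics/z3.png

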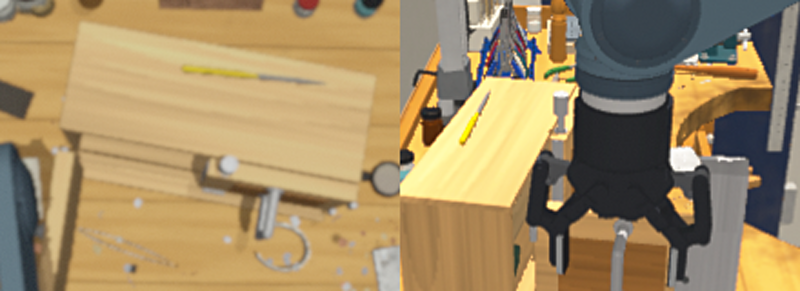

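The top view shows the door at about 90° on the left and the knob at about (360,190). I'll go straight up and measure the knob.

```bash
python3 -m jog '{"xyz":[[0,-0.5,0],[0,-1,0],[0,-1,0],[0,-1,0],[0,0,0]],"dr":[[0,0,0],[0,0,0],[0,0,0],[0,0,0],[0,0,0]],"jaw":[1,1,1,1,1]}' 25
python3 - <<'E'
from h import *
for n in("side","top"): cv2.imwrite(f"pics/{n}4.png",robot.snapshot(n)[:,:,::-1])
a=cv2.imread("pics/top4.png")[170:230,320:400];b=cv2.imread("pics/side4.png")[115:175,280:360]
cv2.imwrite("pics/z4.png",cv2.resize(np.hstack([a,b]),(800,300),interpolation=cv2.INTER_CUBIC))
E
```

```text
clock: 9.72
tcp_pos: [585.3, 226.8, 274.8]
eef_rot: [-0.46, 0.454, -0.538, 0.542]
force: [0.6, 0.2, 0.4]
finger_gap: 85.3
```

View pics/z4.png

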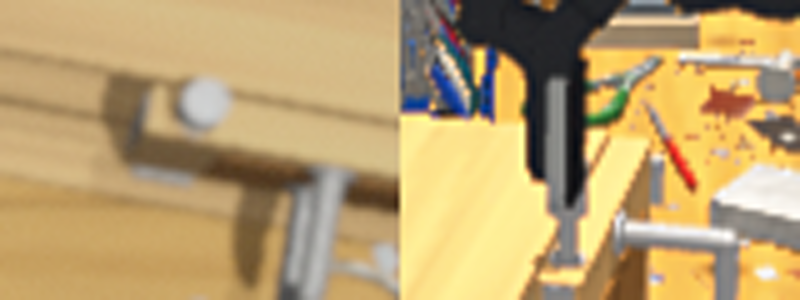

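View pics/side4.png

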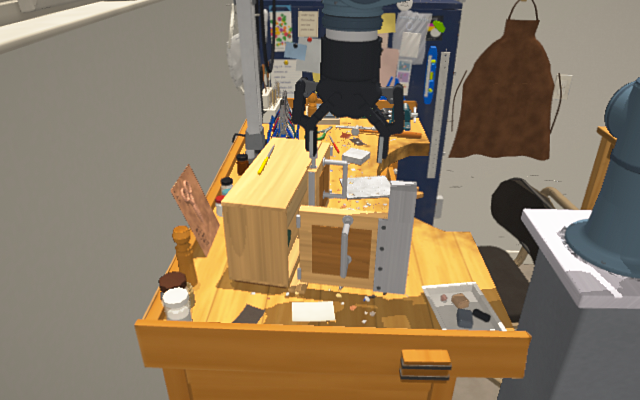

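Run:
```python
from h import *
print(onz("top",(360.6,190.6),212),onz("side",(313.4,167.2),171))
P=np.array([597,98.5]);x=np.array([.987,-.157]);y=np.array([.157,.987]);print(P+54*x-88*y)
goal([638,8,184],[0.157,.987]);goal([638,8,184],[.987,-.157])
```

```text
[638.911   3.455 212.   ] [637.993   7.301 171.   ]
[636.482   3.166]
t 9.825 tcp [583.208 226.401 269.408] q [0.189 0.159 1.587 0.    1.394 0.356] F [0.313 1.18  0.462] gap 85.42569583835522
axes cols [[-0.165, 0.002, 0.986], [-0.986, 0.0, -0.165], [-0.001, -1.0, 0.002]]
xyz units [5.159 2.136 2.251] dr units [-0.006 10.415 -0.012]
t 9.825 tcp [583.208 226.401 269.408] q [0.189 0.159 1.587 0.    1.394 0.356] F [0.313 1.18  0.462] gap 85.42569583835522
axes cols [[-0.165, 0.002, 0.986], [-0.986, 0.0, -0.165], [-0.001, -1.0, 0.002]]
xyz units [5.159 2.136 2.251] dr units [-0.011 -0.057 -0.004]
```

```bash
python3 -m jog '{"xyz":[[0.9,0,0.4],[1,0,0.45],[1,0,0.45],[1,0,0.45],[1,0,0.45]],"dr":[[0,0,0],[0,0,0],[0,0,0],[0,0,0],[0,0,0]],"jaw":[1,1,1,1,1]}' 40
python3 -m jog '{"xyz":[[0.35,0,0.07],[0,0.2,0],[0,0.5,0],[0,0.1,0],[0,0,0]],"dr":[[0,0,0],[0,0,0],[0,0,0],[0,0,0],[0,0,0]],"jaw":[1,1,1,1,1]}' 40
python3 - <<'E'
from h import *
goal([638.4,3.8,183.5],[.987,-.157])
E
```

```text
clock: 10.45
tcp_pos: [636.8, 17.2, 266.5]
eef_rot: [0.456, -0.457, 0.541, -0.539]
force: [0.8, 0.5, 0.5]
finger_gap: 85.3
clock: 11.08
tcp_pos: [637.3, 5.2, 235.0]
eef_rot: [0.457, -0.458, 0.54, -0.539]
force: [0.7, 0.1, -0.3]
finger_gap: 85.2
t 11.075 tcp [637.262   5.208 235.031] q [-0.169  0.214  1.588  0.     1.342 -0.005] F [ 0.724  0.103 -0.318] gap 85.15831924153234
axes cols [[-0.164, -0.002, 0.986], [-0.986, 0.0, -0.164], [-0.0, -1.0, -0.002]]
xyz units [0.03  1.288 0.036] dr units [ 0.012 -0.048 -0.001]
```

```bash
python3 -m jog '{"xyz":[[0.03,0.4,0.035],[0,0.4,0],[0,0.3,0],[0,0.15,0],[0,0,0]],"dr":[[0,0,0],[0,0,0],[0,0,0],[0,0,0],[0,0,0]],"jaw":[1,1,1,1,1]}' 40
python3 -m jog '{"xyz":[[0,0,0],[0,0,0],[0,0,0],[0,0,0],[0,0,0]],"dr":[[0,0,0],[0,0,0],[0,0,0],[0,0,0],[0,0,0]],"jaw":[-1,-1,-1,-1,-1]}' 40
python3 - <<'E'
from h import *
goal([638.4,3.8,210],[.987,-.157])
cv2.imwrite("pics/side5.png",cv2.resize(robot.snapshot("side")[95:235,235:435,::-1],(800,560)))
E
```

```text
clock: 11.7
tcp_pos: [638.8, 2.8, 185.5]
eef_rot: [0.457, -0.457, 0.54, -0.54]
force: [0.2, -0.9, -0.3]
finger_gap: 85.3
clock: 12.32
tcp_pos: [639.2, 2.8, 186.5]
eef_rot: [-0.457, 0.457, -0.54, 0.54]
force: [-1.0, 0.2, 1.6]
finger_gap: 14.4
t 12.325 tcp [639.214   2.802 186.47 ] q [-0.173  0.261  1.623  0.     1.257 -0.007] F [-0.955  0.16   1.564] gap 14.435514103075683
axes cols [[-0.165, 0.001, 0.986], [-0.986, -0.0, -0.165], [-0.0, -1.0, 0.001]]
xyz units [-0.021 -0.588 -0.024] dr units [-0.004 -0.057 -0.   ]
```

View pics/side5.png

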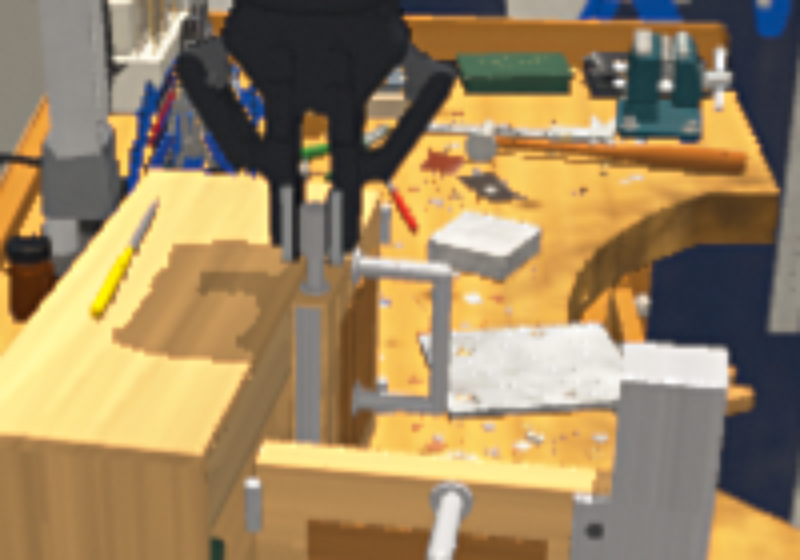

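The fingers sit on both sides of the knob at crop (315,230) and the gap is 14.4 mm. Next, lift.

```bash
python3 -m jog '{"xyz":[[0,0,0],[0,-0.1,0],[0,-0.2,0],[0,-0.2,0],[0,-0.15,0]],"dr":[[0,0,0],[0,0,0],[0,0,0],[0,0,0],[0,0,0]],"jaw":[-1,-1,-1,-1,-1]}' 50
python3 -m jog '{"xyz":[[0,0,0],[0,0,0],[0,0,0],[0,0,0],[0,0,0]],"dr":[[0,0,0],[0,0,0],[0,0,0],[0,0,0],[0,0,0]],"jaw":[-1,-1,-1,-1,-1]}' 50
python3 - <<'E'
from h import *
cv2.imwrite("pics/side6.png",cv2.resize(robot.snapshot("side")[95:235,235:435,::-1],(800,560)))
E
```

```text
clock: 13.0
tcp_pos: [638.7, 2.9, 212.5]
eef_rot: [0.457, -0.457, 0.54, -0.54]
force: [0.1, 1.5, -4.2]
finger_gap: 14.4
clock: 13.62
tcp_pos: [639.6, 2.7, 212.6]
eef_rot: [-0.457, 0.456, -0.539, 0.54]
force: [1.2, 1.1, 2.2]
finger_gap: 14.1
```

View pics/side6.png

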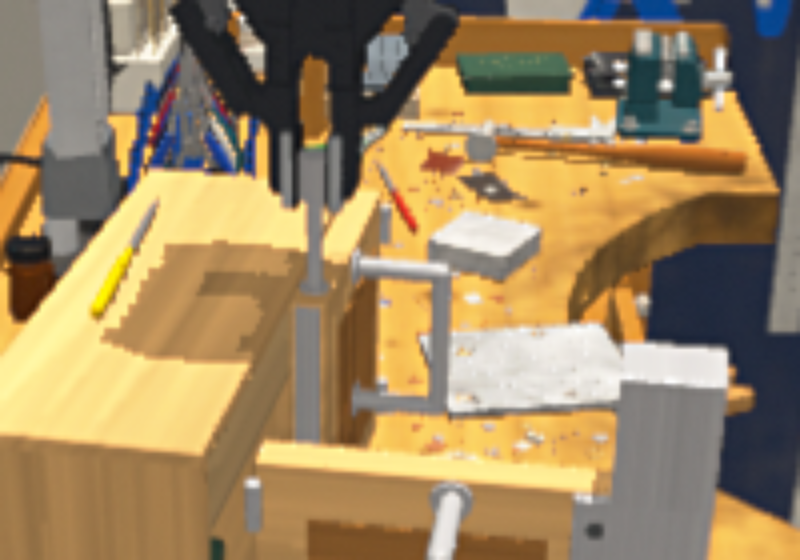

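The knob came up with the fingers: the stem is now visible from (315,290) up to (315,180). I'll release, go up and check.

```bash
python3 -m jog '{"xyz":[[0,0,0],[0,0,0],[0,0,0],[0,0,0],[0,0,0]],"dr":[[0,0,0],[0,0,0],[0,0,0],[0,0,0],[0,0,0]],"jaw":[1,1,1,1,1]}' 20
python3 -m jog '{"xyz":[[0,0,0],[0,0,0],[0,0,0],[0,-0.4,0],[0,-0.8,0]],"dr":[[0,0,0],[0,0,0],[0,0,0],[0,0,0],[0,0,0]],"jaw":[1,1,1,1,1]}' 20
python3 -m jog '{"xyz":[[0,-0.8,0],[0,-0.8,0],[0,-0.4,0],[0,0,0],[0,0,0]],"dr":[[0,0,0],[0,0,0],[0,0,0],[0,0,0],[0,0,0]],"jaw":[1,1,1,1,1]}' 20
python3 - <<'E'
from h import *
cv2.imwrite("pics/side7.png",cv2.resize(robot.snapshot("side")[95:235,235:435,::-1],(800,560)))
for z in (212,230,238): print(z,(proj("side",[638.3,3.8,z])-[235,95])*4)
print(robot.sense()["joint_velocities"])
E
```

```text
clock: 14.3
tcp_pos: [639.0, 2.8, 212.0]
eef_rot: [0.457, -0.457, 0.54, -0.54]
force: [-0.0, 0.3, 0.1]
finger_gap: 85.4
clock: 14.92
tcp_pos: [638.3, 2.9, 260.0]
eef_rot: [0.456, -0.457, 0.541, -0.539]
force: [-0.4, -0.1, -0.1]
finger_gap: 85.4
clock: 15.55
tcp_pos: [638.5, 2.9, 338.4]
eef_rot: [0.456, -0.457, 0.54, -0.539]
force: [-0.8, -0.0, -0.2]
finger_gap: 85.5
212 [313.596 205.733]
230 [313.738 169.543]
238 [313.802 153.243]
[ 0.001  0.003  0.001  0.    -0.001 -0.001]
```

View pics/side7.png

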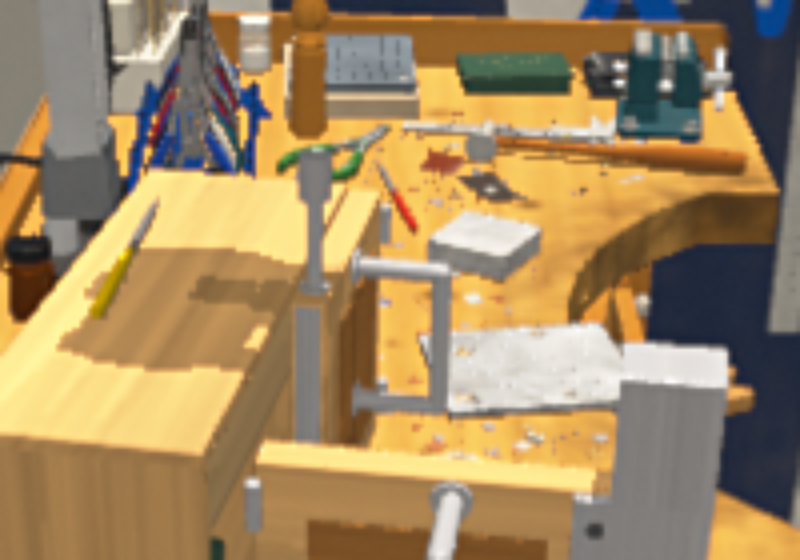

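The knob's top is now at crop row 153, which puts it at about z 238, or roughly 26 mm of lift. The door stands square and the gripper is clear, so I'm handing in.

```bash
python3 -c "
from rig import robot
print(robot.finish_job())"
```

```text
the job is handed in; nothing more can be done
None
```

I swung the active door open by its pull to about 1.57 rad (90°), then drew the flush bolt up by its knob, released it and raised the gripper clear. The job was handed in at about 15.6 s of the 43 s; no verdict was reported.

- **Door:** the last side picture shows it still standing at about a right angle to the cabinet. The 1.57 rad is the turn I commanded and measured at the tool, not a reading of the door joint.
- **Bolt:** the knob's top is at about 238 mm, against 212 mm with the bolt down. That is about 26 mm of its 28 mm, and it stayed there after release.
- **Robot:** fingers open, tool at 338 mm, joints at rest, force near zero. The largest reading after any move was about 19 N, while swinging the door.

No check failed or disagreed beyond 2–3 mm: at that point in the swing I corrected the arc slightly inward, and the force dropped.

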